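# Lock the leather cutter's blade arm with its spring-catch bolt

### The job

Make the leather cutter safe: push the blade arm fully down by its black handle, then press the red spring catch down with one fingertip and keep it down while the other fingertip pushes the bolt's black knob all the way home through the eye in the arm. Then let go, so that the catch springs back up and locks the bolt. Pressing and pushing is all it takes: do not lift the blade arm, and leave the other things on the cutter and the bench where they are.

Things in the scene. Friction and masses are not known exactly. Their poses are not given: they have to be found in the camera images.
- cutter: bench lever cutter, fixed: grey frame 360 (its x) x 300 (its y) mm, flat top 45 mm above the bench. Origin: centre of its underside; z up, x from the handle end to the arm's pivot, y to the left, away from the arm, which runs along the right edge (y -157 mm). The front of the top carries the lock: a steel bolt that slides along -y into an eye through the arm, and beside it a red spring catch
- lever_grip (a point): on the axis of the black round handle (30 mm thick, 55 mm both ways from here, along the arm) at the blade arm's free end. The arm turns about a pivot at cutter x 165, z 62 mm, 420 mm away. Arm fully down on its stop: cutter x -255, y -157, z 82 mm; it starts 62 to 92 mm higher. A stiff hinge: it stays where left, 2 to 8 N pushes it down. Only when down is its eye in front of the bolt
- bolt (a joint): travel of the bolt, m: 0 = drawn back (starts within 0.0015 of it), 0.030 = home on its stop, its tip through the arm's eye. Moves towards cutter -y and takes about 2 N. Notches across its top (at 0, 0.015, 0.030): with the catch up, the catch's tooth drops into one and the bolt is locked
- bolt_knob (a point): centre of the upright black knob on the bolt's rear end, 22 mm across, from 22 to 46 mm above the frame's top. With the bolt at 0 it is at cutter x -140, y -40, z 79 mm; it moves with the bolt. Behind it (+y) the space is free down to the frame's top; in front of it stand guides 24 mm high
- catch (a joint): angle of the red catch, rad: 0 = up, at rest; grows as its pad is pressed down; stop at 0.40. A rocker on a shaft parallel to the bolt (cutter x -116, z 65 mm): pressing the pad lifts the tooth at its other end off the bolt, which is free from 0.20 on. A spring pushes it back; the pad takes 3 N at first, 8 N at the stop, 11 mm lower at the pad's middle
- catch_pad (a point): middle of the top of the red catch pad, 28 (cutter x) x 78 (cutter y) x 4 mm. At rest at cutter x -89, y -33, z 73 mm, sloping up 0.2 rad away from the bolt; level when pressed by 0.2 rad. Pressing anywhere along its length does the same, and a fingertip can slide along it. It lies 51 mm from the bolt's line, so fingertips on the pad and behind the knob stand abreast
- straightedge: loose aluminium straightedge lying on the bench, 200 x 32 x 5 mm; origin under its middle; a bystander
- template: loose ochre plastic template lying on the cutting board, 105 x 72 x 5 mm; origin under its middle; a bystander
- weight: loose brass weight standing on the cutting board, 48 mm across, 53 mm high; origin under its middle; a bystander
- dye_bottle: loose amber dye bottle standing on the bench, 54 mm across, 125 mm high; origin under its middle; a bystander
- cement_tin: loose tin standing on the bench, 80 mm across, 85 mm high; origin under its middle; a bystander
- mallet: loose mallet lying on the bench, white head 60 across and 80 long, wooden handle 24 thick, 245 long and 60 high overall (mm); origin on the bench, 100 in front of the handle's end, its x from handle to head; a bystander
- awl: loose awl with a wooden handle lying on the bench, about 160 mm long and 30 mm thick; origin under its middle; a bystander
- burnisher: loose dark turned wooden burnisher standing on the bench, 36 mm across, 114 mm high; origin under its middle; a bystander

How it is judged (in metres and radians):
On the way, in this order (a step that is already met when the one before it is completed fails the run):
1. the blade arm is fully down (handle within 8.5 mm of its lowest) (z of lever_grip in the frame of cutter below 0.0905 m), for 0.2 s.
2. with the arm down and the catch held down, the bolt is pushed home (z of lever_grip in the frame of cutter below 0.0945 m and value of joint bolt above 0.0275 m and value of joint catch above 0.12 rad), for 0.1 s.
At the end, for the whole second after the job is handed in: the blade arm is down (its handle within 12.5 mm of its lowest), the bolt home (at least 27.5 of its 30 mm) and the catch back up (under 0.08 rad), its tooth in the bolt's last notch (z of lever_grip in the frame of cutter below 0.0945 m and value of joint bolt above 0.0275 m and value of joint catch between -0.08 and 0.08 rad); the robot touches nothing.
It fails at once if the catch is let up, or the bolt forced past it, before the bolt is home (value of joint bolt between 0.005 and 0.026 m and value of joint catch below 0.12 rad).
It fails at once if the blade arm is lifted (handle over 100 mm above its lowest) (z of lever_grip in the frame of cutter above 0.182 m).
It fails at once if a bystander is moved by more than 15 mm or lifted (distance of any of straightedge, template, weight, dye_bottle, cement_tin, mallet, awl, burnisher from where it was at the start of the episode above 0.015 m).
It also fails if it takes over 48 s, if anything falls off the work surface, if the arm or the gripper's body presses on something with over 40 N, if the wrist force passes 120 N, or if a joint passes its speed limit or range.

### The arm

A 6-joint arm with a two-finger parallel gripper is mounted at the origin on the work surface. World frame = base frame: x ahead of the robot, y to its left, z up, the work surface at z = 0. Lengths are in m, angles in degrees, forces in N, time in s.
With the tool pointing down it reaches from about 0.4 to 0.825 m from the base axis. Payload 7 kg.
Tool frame: the origin (TCP) lies midway between the tips of the shut fingers; the grasp point (between the pads) lies r.grasp_offset behind it (r.grasp_offset is the distance from the TCP to the grasp point, in m); z points along the fingers, y is the direction in which the jaws open and shut (so a half turn about z gives the same grasp; the last joint's range is limited). The gripper opens to 88 mm and grips with 3 to 60 N. Pads are 19 mm wide; open, the fingers measure 130 mm over their backs; the gripper's body (78 mm by 193 mm) begins 47 mm behind the grasp point.
Start: joints at [-58.722, 20.546, 0.682, 0, -70.136, -16.507], TCP at [0.172, -0.653, 0.227] pointing down, gripper open.
Joint ranges: [-176.03, 176.03], [-82.01, 121.73], [-58.28, 71.71], [-173.87, 95.51], [-174.79, -0.11], [-173.66, 173.66]. Speed limits (degrees/s): [136.94, 136.94, 172.46, 180, 180, 180].

### API

Orientations are given as [roll, pitch, yaw] about the fixed x, y, z axes, in that order (R = Rz(yaw) Ry(pitch) Rx(roll)).
In Python, from plant import status, imaging, r gives the robot as it stands.
- The arm moves only by the tool apply_moves, never from a script. Its argument "moves" is a list of rows, each a list of 6 numbers: the shift along the tool's x, y, z in units of 200 mm (1.0 is 200 mm), then the turn, a rotation vector about the tool's x, y, z in units of 90 degrees (1.0 is 90 degrees). In form: [[tx, ty, tz, rx, ry, rz], ...]. A call has 1 to 12 rows; each row is the pose to reach, as a shift and turn from the pose measured when the call began, along the tool's axes at that moment; what a row does not reach only later rows make up. A row lasts 1/8 s, in which the tool goes at most 62.5 mm and 10.7 degrees, less where a joint would pass 70% of its speed; a pose out of reach is approached as far as the arm can. A call with a number of a shift or a turn outside -1 to 1 is refused whole. A call with a gripper value outside its range is refused whole. "hand" is the closure, from -1 (fully open) to 1 (shut), set as the call begins (left out, the last holds). The fingers move at their own pace and stop on an object; "grip_force" is the grip in N (left out, the last holds). Time passes only in rows, so rows that repeat a pose let the fingers close. It gives the time, the measured TCP pose, the force and the opening at its end, in the units of the state.
- status.get_state(): the state, without advancing time (a new reading comes with each control period).
- imaging.capture(name): name is "scene" or "top" or "wrist"; returns (picture, depth): 480x640x3 uint8, blue, green, red; 480x640 float32, m along the optical axis (not along the pixel's ray), 0 where there is no reading.
- imaging.camera_info(name): a dict with "fx", "fy", "cx", "cy" (pixels), "T" (4x4, takes a point from camera to world coordinates). Camera axes: x right, y up, looking along -z (the intrinsics and any distortion apply to the point x, -y, -z); pixel columns grow to the right and rows downward; lengths in m; the calibration is good to about 2 mm. A picture is of the moment at which its call begins: read the wrist's pose just before it. camera_info takes no time and is no camera call; for the wrist camera it gives the pose at the moment of the call.
- r.close_job(): hands the job in, once; it reports no verdict.
The state is a dict: "time_s": time; "joints": joint angles; "qd": joint speeds; "joint_torque": joint torques, N m; "tcp_pos": TCP position; "eef_rot": TCP orientation; "contact_force": force on the tool from outside, world axes, zero at the start; "moment": the same for the moment, N m; "gripper_width": finger opening in m.
Only numpy, scipy, OpenCV 4.12 (cv2) and the standard library are available. Lean on these libraries where they do the work, as an engineer would, in place of code of your own. Each camera call takes 0.05 s, during which the arm holds its last target.

## Working session

There is one attempt and no reset: what is moved stays moved. The work goes in short steps, Python scripts to look and compute and a tool call to move; the robot and the scene stay as the last step left them, time stands still between calls to the robot, and variables do not carry over. Pictures are saved under pics/ and viewed, and the job is handed in when it is done.

Besides the shell and the picture viewer there is one more tool, called as name(argument=value, ...) on one line, values as JSON. apply_moves: Moves the arm, as the interface text tells. Its arguments: {"type":"object","properties":{"moves":{"type":"array","items":{"type":"array","items":{"type":"number"}}},"hand":{"type":"number"},"grip_force":{"type":"number"}},"required":["moves"]}

```bash
ls; mkdir -p pics
python3 - <<'E'
from plant import status, imaging, r
import cv2,numpy as np
print(status.get_state(), r.grasp_offset)
for n in("scene","top","wrist"):
    i=imaging.camera_info(n);print(n,{k:(np.round(v,3).tolist() if k=="T" else v) for k,v in i.items()})
    p,d=imaging.capture(n);cv2.imwrite(f"pics/{n}0.png",p);np.save(f"pics/{n}0.npy",d);print((d>0).mean(),d[d>0].min() if (d>0).any() else 0,d.max())
E
```

```text
pics
{'time_s': 0.0, 'joints': array([-5.87212389e+01,  2.05917839e+01,  6.32778599e-01, -2.21945916e-02,
       -7.01367756e+01, -1.65072400e+01]), 'qd': array([-0.04919279,  0.06362551,  0.01653743,  0.0151789 , -0.06815359,
        0.04241776]), 'joint_torque': array([-1.02944472e-03, -5.82719135e+01,  2.93062520e+01,  6.99750960e+00,
        7.18108247e-03, -1.74042757e-04]), 'tcp_pos': array([ 0.1719558 , -0.65220144,  0.22560468]), 'eef_rot': array([ 1.79902238e+02, -7.21354099e-03, -1.65236031e+02]), 'contact_force': array([0.02633746, 0.29182191, 0.00168122]), 'moment': array([0.02011986, 0.01154913, 0.06331845]), 'gripper_width': 0.08755920298139233} 0.0188
scene {'fx': 621.647617768913, 'fy': 621.647617768913, 'cx': 330.6571859245589, 'cy': 250.84218439231293, 'T': [[-0.11, -0.623, 0.774, 1.763], [0.994, -0.08, 0.077, 0.091], [0.014, 0.778, 0.628, 1.054], [0.0, 0.0, 0.0, 1.0]]}
0.9418326822916666 1.0349365 3.999979
top {'fx': 567.6525013669741, 'fy': 567.6525013669741, 'cx': 322.04855145297773, 'cy': 234.6135503957748, 'T': [[0.014, 0.984, -0.176, 0.216], [-1.0, 0.015, 0.003, -0.036], [0.006, 0.176, 0.984, 1.731], [0.0, 0.0, 0.0, 1.0]]}
0.9960546875 0.86583555 2.7428887
wrist {'fx': 344.5987990996795, 'fy': 344.5987990996795, 'cx': 316.5488219453436, 'cy': 241.69765014310548, 'T': [[-0.256, -0.931, -0.259, 0.103], [0.967, -0.246, -0.07, -0.67], [0.002, -0.269, 0.963, 0.384], [0.0, 0.0, 0.0, 1.0]]}
0.9940462239583333 0.050001208 0.49602085
```

View pics/scene0.png

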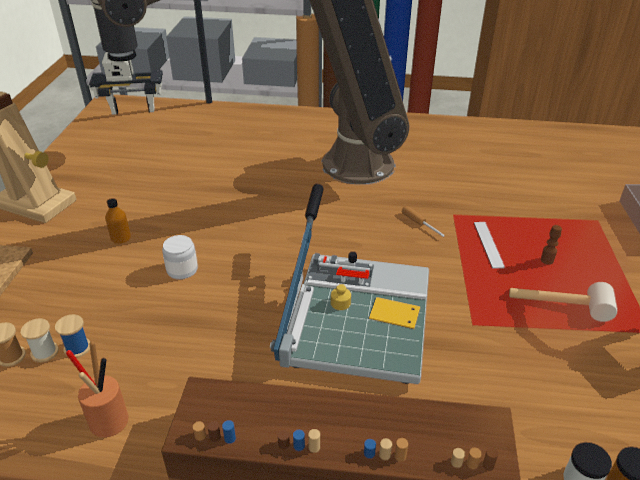

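View pics/top0.png

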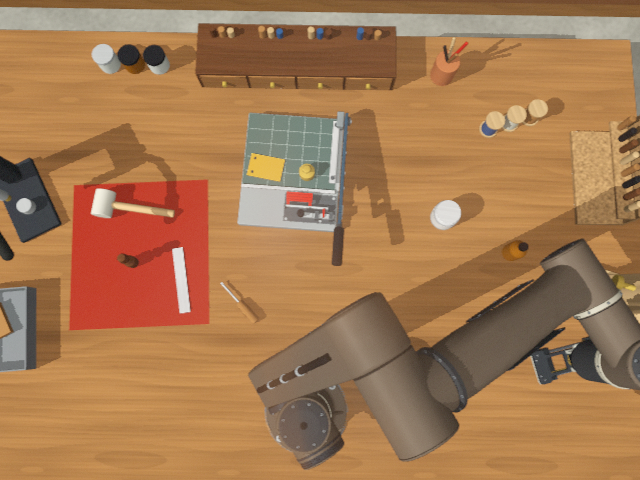

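View pics/wrist0.png

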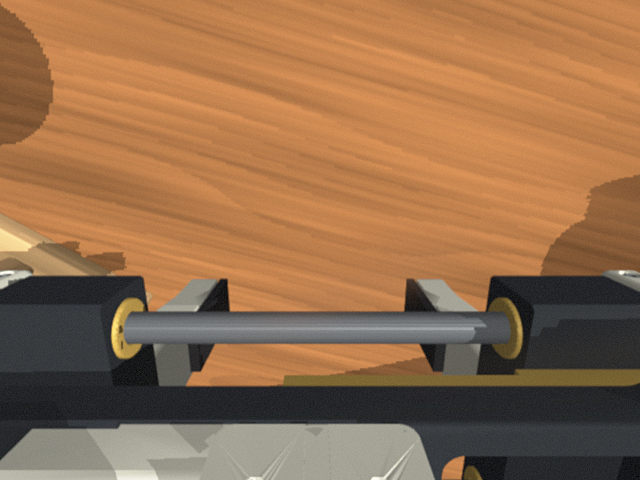

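The pictures show the cutter straight ahead of the base (top view about columns 238–348, rows 112–232). The handle points towards the robot at (338,247), the red pad is at (299,198) and the knob is near (303,213). Next I'll measure the pose.

```bash
cat > h.py <<'E'
import numpy as np,cv2
from plant import imaging
def cloud(n,d):
    i=imaging.camera_info(n);v,u=np.mgrid[0:480,0:640]
    P=np.stack([(u-i['cx'])/i['fx']*d,-(v-i['cy'])/i['fy']*d,-d],-1)
    return P@i['T'][:3,:3].T+i['T'][:3,3]
E
python3 - <<'E'
from h import *
for n,(a,b,c,e),s in(("top",(225,355,100,280),4),("scene",(260,440,175,390),3)):
    p=cv2.imread(f"pics/{n}0.png");d=np.load(f"pics/{n}0.npy");P=cloud(n,d)
    cv2.imwrite(f"pics/{n}0z.png",cv2.resize(p[c:e,a:b],None,fx=s if n!="top" else 3.3,fy=s if n!="top" else 3.3,interpolation=cv2.INTER_CUBIC)[:600])
    roi=np.zeros(d.shape,bool);roi[c:e,a:b]=1
    z=P[...,2]
    m=roi&(d>0)&(abs(z-.045)<.012)&(P[...,0]>.35)&(P[...,0]<1)&(abs(P[...,1])<.3)
    q=P[m][:,:2].astype(np.float32)
    print(n,m.sum(),np.median(z[m]),cv2.minAreaRect(q), cv2.boxPoints(cv2.minAreaRect(q)).tolist())
    hsv=cv2.cvtColor(p,cv2.COLOR_BGR2HSV)
    red=roi&((hsv[...,0]<6)|(hsv[...,0]>174))&(hsv[...,1]>180)&(hsv[...,2]>120)
    q=P[red&(abs(z-.07)<.02)];print('red',len(q),q.mean(0) if len(q) else 0,cv2.minAreaRect(q[:,:2].astype(np.float32)) if len(q)>3 else 0)
    bl=roi&(hsv[...,2]<60)&(z>.06)
    nn,l,st,ce=cv2.connectedComponentsWithStats(bl.astype(np.uint8))
    for k in range(1,nn):
        if st[k,4]>8: w=P[l==k];print('black',st[k],ce[k],w.mean(0),w.min(0),w.max(0))
E
```

```text
top 9538 0.04615280022639723 ((0.7186601758003235, 0.05512720346450806), (0.3023691177368164, 0.3639073669910431), 86.5884780883789) [[0.5280323624610901, -0.0849619060754776], [0.8912948966026306, -0.10661698877811432], [0.9092879891395569, 0.1952163130044937], [0.5460254549980164, 0.21687139570713043]]
red 89 [0.62216058 0.00728654 0.07216504] ((0.6162727475166321, -0.005501545965671539), (0.1113007590174675, 0.03521425276994705), 57.45704650878906)
scene 12858 0.04508582299258912 ((0.7228778600692749, 0.0494655966758728), (0.31925150752067566, 0.37698397040367126), 86.56680297851562) [[0.5251650214195251, -0.09858588874340057], [0.9014723896980286, -0.12116147577762604], [0.9205906987190247, 0.19751708209514618], [0.5442833304405212, 0.22009266912937164]]
red 219 [0.62717411 0.02787604 0.07181971] ((0.6181938648223877, 0.010582394897937775), (0.1234205886721611, 0.05356108397245407), 73.7367172241211)
black [306 184  17  36 371] [314.05929919 201.0916442 ] [ 0.47933141 -0.08018534  0.16965159] [ 0.41676855 -0.09603248  0.13930539] [1.76326697 0.09117165 1.05390761]
black [349 252   8  11  75] [352.30666667 257.05333333] [0.58268824 0.02797151 0.08264286] [0.56746805 0.01948234 0.06629239] [0.59122211 0.03692255 0.09303852]
```

View pics/top0z.png

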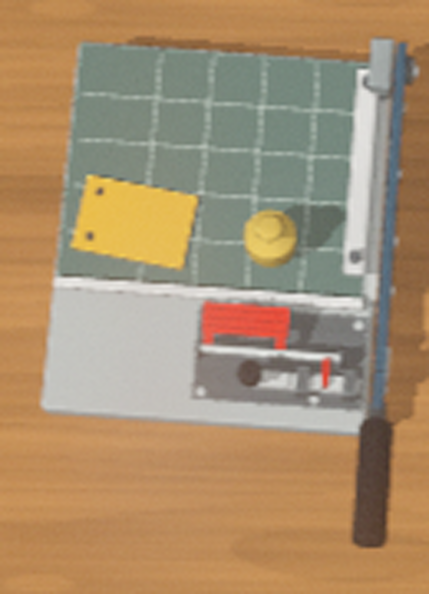

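View pics/scene0z.png

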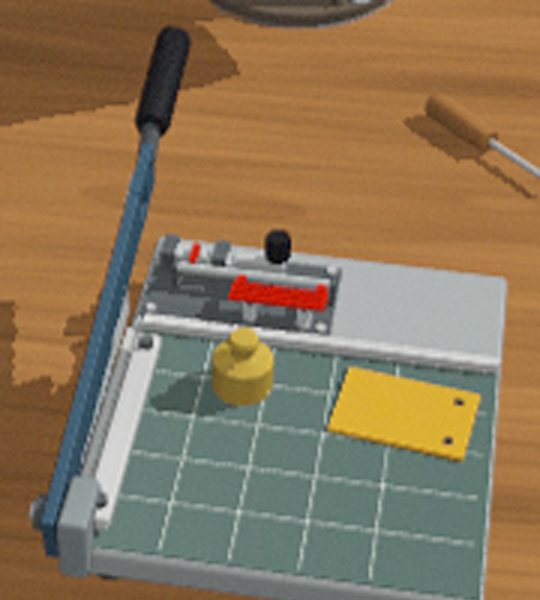

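Run:
```python
from h import *
p=cv2.imread("pics/scene0.png");d=np.load("pics/scene0.npy");P=cloud("scene",d)
m=np.zeros(d.shape,bool);m[180:225,300:326]=1
m&=(p.max(2)<65)&(d>0)&(P[...,2]>.1)&(P[...,2]<.25)
q=P[m];c=q.mean(0);w,v=np.linalg.eigh(np.cov(q.T));print(len(q),c,v[:,-1],q.min(0),q.max(0))
t=(q-c)@v[:,-1];print(t.min(),t.max(),c+v[:,-1]*(t.min()+t.max())/2)
# knob in both
for n,b in(("scene",(345,362,248,268)),("top",(298,310,207,220))):
    p=cv2.imread(f"pics/{n}0.png");d=np.load(f"pics/{n}0.npy");P=cloud(n,d)
    m=np.zeros(d.shape,bool);m[b[2]:b[3],b[0]:b[1]]=1;m&=(p.max(2)<70)&(P[...,2]>.082);q=P[m];print(n,len(q),q.mean(0),q.min(0),q.max(0))
```

```text
375 [ 0.47599471 -0.08067246  0.16717938] [-0.97546162  0.06001169  0.21183299] [ 0.41129227 -0.09603248  0.13930539] [ 0.53050079 -0.06594227  0.1839048 ]
-0.05756487055394457 0.06474820173182226 [ 0.47249118 -0.08045692  0.16794021]
scene 45 [0.58137337 0.02739779 0.08820258] [0.56746805 0.01909807 0.0823872 ] [0.58972623 0.03665488 0.09303852]<stdin>:10: RuntimeWarning: Mean of empty slice.
  ret = um.true_divide(
Traceback (most recent call last):
ValueError: zero-size array to reduction operation minimum which has no identity
```

Both zooms agree with the text: the red pad is at scene zoom (280,292) and the knob at (278,247). The handle is raised, with its axis at about z 0.157. I take the cutter at about (0.719, 0.057) with yaw -3.4°. I'm moving above the handle with the fingers shut, turning the jaw line parallel to the cutter's x.

apply_moves(moves=[[-0.7,0.8,0,0,0,-0.4],[-0.7,0.8,0,0,0,-0.4],[-0.7,0.8,0,0,0,-0.4],[-0.7,0.8,0,0,0,-0.4],[-0.7,0.8,0,0,0,-0.4],[-0.7,0.8,0,0,0,-0.4]], hand=1, grip_force=20)

```text
time_s: 0.9
tcp_pos: [0.2666, -0.4622, 0.2261]
eef_rot: [179.9, 0.0, -129.3]
contact_force: [-1.2, -0.7, -0.5]
gripper_width: 0.0332
```

```bash
cat >> h.py <<'E'
from scipy.spatial.transform import Rotation as Ro
from plant import status
C=np.array([.719,.057]);Y=-3.4
def c2w(x,y,z=0):
    a=np.radians(Y);return np.array([C[0]+np.cos(a)*x-np.sin(a)*y,C[1]+np.sin(a)*x+np.cos(a)*y,z])
def todo(t,yaw=-93.4):
    s=status.get_state();R=Ro.from_euler('xyz',s['eef_rot'],degrees=True);G=Ro.from_euler('xyz',[180,0,yaw],degrees=True)
    print('t',s['time_s'],'tcp',s['tcp_pos'].round(4),'rot',s['eef_rot'].round(2),'F',s['contact_force'].round(1),'w',round(s['gripper_width'],4))
    print('target',np.round(t,4),'move',(R.inv().apply(t-s['tcp_pos'])/.2).round(3),((R.inv()*G).as_rotvec(degrees=True)/90).round(3))
E
python3 -c "
from h import *
todo(c2w(-.247,-.157,.215))"
```

```text
t 0.9 tcp [ 0.2666 -0.4622  0.2261] rot [ 1.7994e+02  3.0000e-02 -1.2926e+02] F [-1.2 -0.7 -0.5] w 0.0332
target [ 0.4631 -0.0851  0.215 ] move [-2.082  0.433  0.057] [ 0.001  0.001 -0.398]
```

apply_moves(moves=[[-1,0.2,0,0,0,-0.4],[-1,0.2,0,0,0,-0.4],[-1,0.2,0,0,0,-0.4],[-1,0.2,0,0,0,-0.4],[-1,0.2,0,0,0,-0.4]])

```text
time_s: 1.52
tcp_pos: [0.3627, -0.2818, 0.2262]
eef_rot: [180.0, 0.1, -93.2]
contact_force: [0.2, -0.7, 0.1]
gripper_width: 0.0009
```

```bash
python3 -c "
from h import *
todo(c2w(-.247,-.157,.215))"
```

```text
t 1.525 tcp [ 0.3627 -0.2818  0.2262] rot [ 1.7996e+02  6.0000e-02 -9.3220e+01] F [ 0.2 -0.7  0.1] w 0.0009
target [ 0.4631 -0.0851  0.215 ] move [-1.01  -0.446  0.057] [0.    0.001 0.002]
```

apply_moves(moves=[[-1,-0.45,0.03,0,0,0],[-1,-0.45,0.03,0,0,0],[-1,-0.45,0.03,0,0,0],[-1,-0.45,0.03,0,0,0],[-1,-0.45,0.03,0,0,0]])

```text
time_s: 2.15
tcp_pos: [0.4649, -0.0869, 0.2198]
eef_rot: [179.9, 0.0, -93.3]
contact_force: [0.4, -0.1, -1.3]
gripper_width: 0.0005
```

```bash
python3 -c "
from h import *
todo(c2w(-.247,-.157,.18))
for n in('wrist','scene'):
  p,d=imaging.capture(n);cv2.imwrite(f'pics/{n}1.png',p);np.save(f'pics/{n}1.npy',d)
  if n=='wrist': np.save('pics/w1.npy',cloud(n,d))
p=cv2.imread('pics/scene1.png')[60:300,230:450];cv2.imwrite('pics/scene1z.png',cv2.resize(p,None,fx=2.5,fy=2.5))
"
```

```text
t 2.15 tcp [ 0.4649 -0.0869  0.2198] rot [ 1.799e+02  3.000e-02 -9.328e+01] F [ 0.4 -0.1 -1.3] w 0.0005
target [ 0.4631 -0.0851  0.18  ] move [-0.009  0.009  0.199] [0.001 0.    0.001]
```

View pics/wrist1.png

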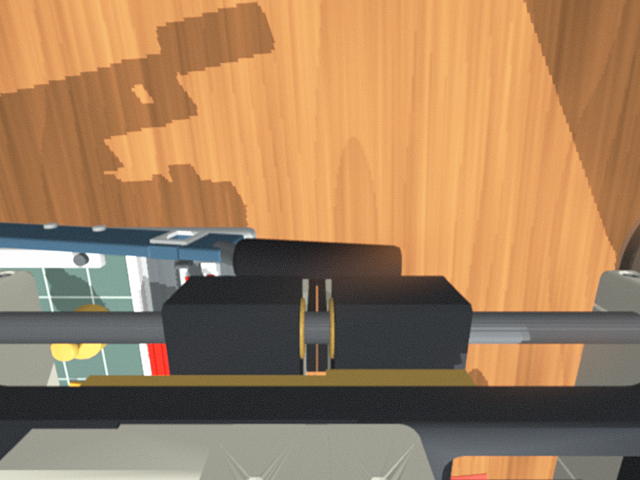

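View pics/scene1z.png

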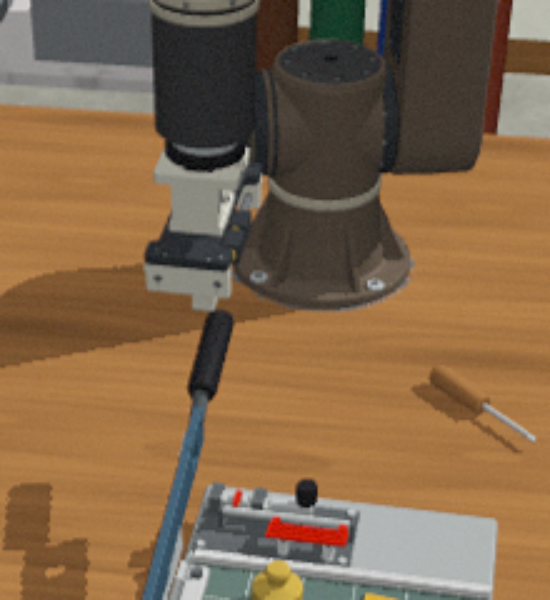

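The wrist view shows the handle at (235–400, 240–275), directly under the shut fingers (at column 317). I'll check its axis in y from the depth.

```bash
python3 -c "
from h import *
P=np.load('pics/w1.npy')
for c in (250,280,317,350,390):
  q=P[236:277,c]; k=(q[:,2]>.1)&(q[:,2]<.19); print(c,k.sum(),q[k][0].round(4),q[k][-1].round(4),'top',q[k][q[k][:,2].argmax()].round(4))
"
```

```text
250 38 [ 0.5099 -0.1003  0.1477] [ 0.509  -0.0794  0.1647] top [ 0.5077 -0.0878  0.1667]
280 35 [ 0.4887 -0.0989  0.1525] [ 0.4887 -0.0799  0.1689] top [ 0.4883 -0.0833  0.1705]
317 35 [ 0.4637 -0.0977  0.1584] [ 0.4648 -0.0794  0.1727] top [ 0.4646 -0.0821  0.1746]
350 33 [ 0.4421 -0.0964  0.1603] [ 0.4443 -0.081   0.1783] top [ 0.4443 -0.081   0.1783]
390 31 [ 0.4168 -0.0949  0.1649] [ 0.4207 -0.0818  0.1838] top [ 0.4207 -0.0818  0.1838]
```

apply_moves(moves=[[-0.02,0,0.1,0,0,0],[-0.02,0,0.18,0,0,0],[-0.02,0,0.23,0,0,0],[-0.02,0.01,0.28,0,0,0],[-0.02,0.01,0.33,0,0,0],[-0.02,0.02,0.38,0,0,0],[-0.02,0.02,0.43,0,0,0],[-0.02,0.03,0.48,0,0,0],[-0.02,0.03,0.53,0,0,0],[-0.02,0.04,0.57,0,0,0],[-0.02,0.04,0.57,0,0,0]])

```text
time_s: 3.62
tcp_pos: [0.4553, -0.0837, 0.1051]
eef_rot: [179.8, 0.0, -93.3]
contact_force: [-0.9, -0.4, 0.8]
gripper_width: 0.0007
```

apply_moves(moves=[[0,0,0.02,0,0,0],[0,0,0.03,0,0,0],[0,0,0.04,0,0,0],[0,0,0.045,0,0,0],[0,0,0.045,0,0,0],[0,0,0.045,0,0,0]])

```text
time_s: 4.38
tcp_pos: [0.4552, -0.0837, 0.0969]
eef_rot: [179.8, 0.0, -93.3]
contact_force: [-5.1, 0.9, 11.3]
gripper_width: 0.0003
```

```bash
python3 -c "
from h import *
todo(c2w(-.255,-.155,.097))
p,d=imaging.capture('wrist');cv2.imwrite('pics/wrist2.png',p)
p,d=imaging.capture('scene');P=cloud('scene',d)
cv2.imwrite('pics/scene2.png',cv2.resize(p[60:300,230:450],None,fx=2.5,fy=2.5))
"
```

```text
t 4.375 tcp [ 0.4552 -0.0837  0.0969] rot [ 1.7984e+02  2.0000e-02 -9.3340e+01] F [-5.1  0.9 11.3] w 0.0003
target [ 0.4553 -0.0826  0.097 ] move [-0.006  0.    -0.   ] [0.002 0.    0.001]
```

View pics/scene2.png

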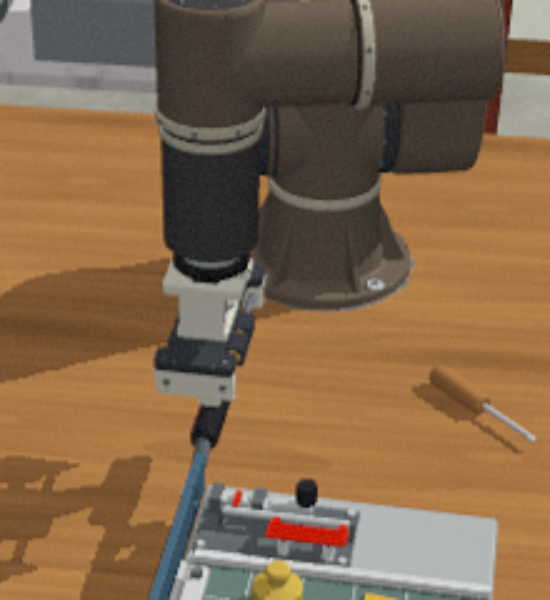

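View pics/wrist2.png

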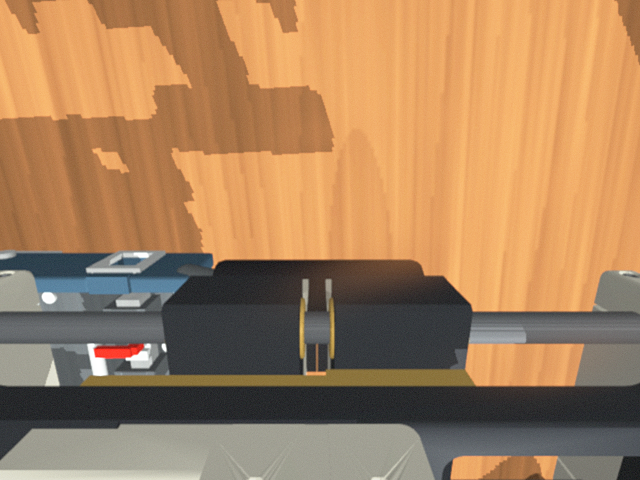

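The tip is at z 0.097, which is the expected handle top with the arm down, and the force is rising. I'll press slightly more to confirm the stop and hold.

apply_moves(moves=[[0,0,0.015,0,0,0],[0,0,0.015,0,0,0],[0,0,0.015,0,0,0]])

```text
time_s: 4.85
tcp_pos: [0.4554, -0.0837, 0.0964]
eef_rot: [179.9, -0.0, -93.3]
contact_force: [-12.5, 5.3, 31.6]
gripper_width: 0.0004
```

apply_moves(moves=[[0,0,-0.2,0,0,0],[0,0,-0.5,0,0,0],[-0.4,-0.3,-0.5,0,0,0],[-0.6,-0.5,-0.5,0,0,0],[-0.6,-0.5,-0.5,0,0,0],[-0.6,-0.5,-0.5,0,0,0]], hand=0.2)

```text
time_s: 5.6
tcp_pos: [0.5634, 0.0318, 0.1953]
eef_rot: [179.9, -0.0, -93.2]
contact_force: [-0.5, -0.3, -1.0]
gripper_width: 0.0351
```

```bash
python3 -c "
from h import *
todo(c2w(-.1145,-.0195,.12))
p,d=imaging.capture('wrist');cv2.imwrite('pics/wrist3.png',p);np.save('pics/w3.npy',cloud('wrist',d))
p,d=imaging.capture('scene');P=cloud('scene',d);np.save('pics/s3.npy',P);cv2.imwrite('pics/scene3f.png',p)
cv2.imwrite('pics/scene3.png',cv2.resize(p[130:330,240:450],None,fx=3,fy=3))
"
```

```text
t 5.6 tcp [0.5634 0.0318 0.1953] rot [ 1.7985e+02 -3.0000e-02 -9.3180e+01] F [-0.5 -0.3 -1. ] w 0.0351
target [0.6035 0.0443 0.12  ] move [-0.074 -0.198  0.376] [ 0.002 -0.     0.002]
```

View pics/scene3.png

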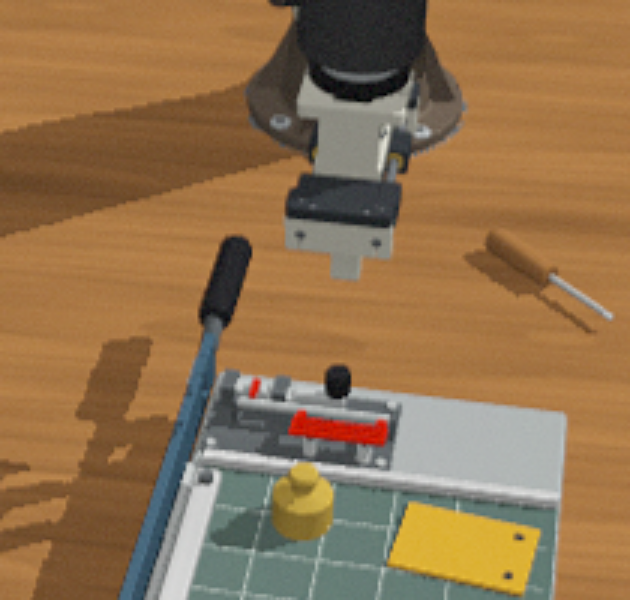

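View pics/wrist3.png

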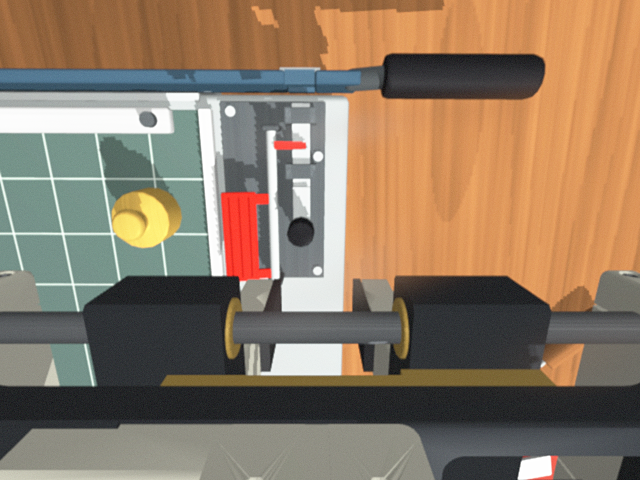

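The wrist view is very clear: pad at columns 222–270, rows 193–279; knob top at (300,232); handle at (385–543, 55–100). The finger tips are near (258,300) and (375,300). I'll measure these.

```bash
python3 -c "
from h import *
P=np.load('pics/w3.npy');p=cv2.imread('pics/wrist3.png');hsv=cv2.cvtColor(p,cv2.COLOR_BGR2HSV);z=P[...,2]
a=np.radians(Y)
def w2c(q): d=q[...,:2]-C; return np.c_[d@[np.cos(a),np.sin(a)],d@[-np.sin(a),np.cos(a)],q[...,2]]
roi=np.zeros(z.shape,bool);roi[185:285,215:275]=1
m=roi&((hsv[...,0]<6)|(hsv[...,0]>174))&(hsv[...,1]>180)&(z>.055)&(z<.09)
q=P[m];r=cv2.minAreaRect(q[:,:2].astype(np.float32));print('pad',len(q),q.mean(0),r,w2c(q).min(0),w2c(q).max(0))
roi[:]=0;roi[215:250,284:318]=1;m=roi&(p.max(2)<70)&(z>.086);q=P[m];print('knob',len(q),q.mean(0),(q.min(0)+q.max(0))/2,w2c(q).min(0),w2c(q).max(0))
for c in(400,460,530):
  q=P[50:105,c];k=q[:,2]>.06;print('h',c,w2c(q[k][[0,-1]]).round(4).tolist(),'top',w2c(q[k][[q[k][:,2].argmax()]]).round(4))
# front edge of frame: column profile
for rr in (110,180,250):
  q=P[rr,322:365];k=q[:,2]>.04;print('edge',w2c(q[k][[-1]]).round(4))
# fingers
for rr in(282,290,300,345,365):
  print(rr,[(c,p[rr,c].tolist(),P[rr,c].round(3).tolist()) for c in(250,262,272,358,366,376,386)])
"
python3 -c "
import cv2
p=cv2.imread('pics/wrist3.png')[260:390,220:420];cv2.imwrite('pics/wrist3z.png',cv2.resize(p,None,fx=4,fy=4))"
```

```text
pad 2995 [0.62503966 0.02816837 0.07207786] ((0.6216744780540466, 0.03073989227414131), (0.07639358192682266, 0.03660963103175163), 86.75769805908203) [-0.11399118 -0.07015824  0.06551103] [-0.07725696  0.00619252  0.07643319]
knob 513 [0.57524593 0.02462016 0.09138813] [ 0.572496   -0.00271058  0.21972767] [-0.15343439 -0.1068222   0.08601033] [-0.13135405 -0.03014145  0.35344502]
h 400 [[-0.2124, -0.1694, 0.0863], [-0.2151, -0.1406, 0.0834]] top [[-0.2106 -0.1551  0.098 ]]
h 460 [[-0.2536, -0.1685, 0.0887], [-0.2603, -0.1405, 0.08]] top [[-0.2516 -0.1541  0.0976]]
h 530 [[-0.3037, -0.1693, 0.0861], [-0.1534, -0.1068, 0.3534]] top [[-0.1534 -0.1068  0.3534]]
edge [[-0.1803 -0.1361  0.0408]]
edge [[-0.1802 -0.0772  0.0408]]
edge [[-0.18   -0.0117  0.0414]]
282 [(250, [132, 145, 144], [0.593, 0.019, 0.204]), (262, [132, 141, 144], [0.588, 0.019, 0.204]), (272, [102, 111, 110], [0.604, 0.073, 0.07]), (358, [76, 87, 96], [0.543, 0.023, 0.2]), (366, [136, 151, 157], [0.539, 0.022, 0.203]), (376, [135, 146, 153], [0.534, 0.023, 0.203]), (386, [130, 143, 148], [0.53, 0.023, 0.203])]
290 [(
[... 589 characters left out ...]
25]), (386, [132, 145, 145], [0.534, 0.022, 0.224])]
345 [(250, [155, 167, 168], [0.584, 0.02, 0.256]), (262, [83, 80, 82], [0.583, 0.029, 0.241]), (272, [45, 47, 47], [0.581, 0.034, 0.234]), (358, [60, 94, 141], [0.546, 0.042, 0.224]), (366, [52, 52, 48], [0.545, 0.031, 0.242]), (376, [102, 110, 113], [0.542, 0.029, 0.245]), (386, [109, 118, 120], [0.541, 0.019, 0.261])]
365 [(250, [193, 210, 210], [0.584, 0.026, 0.257]), (262, [77, 74, 75], [0.584, 0.037, 0.242]), (272, [234, 234, 227], [0.616, 0.175, 0.045]), (358, [96, 157, 228], [0.523, 0.211, 0.002]), (366, [50, 43, 44], [0.545, 0.04, 0.241]), (376, [103, 112, 112], [0.542, 0.037, 0.246]), (386, [105, 113, 113], [0.542, 0.025, 0.262])]
```

View pics/wrist3z.png

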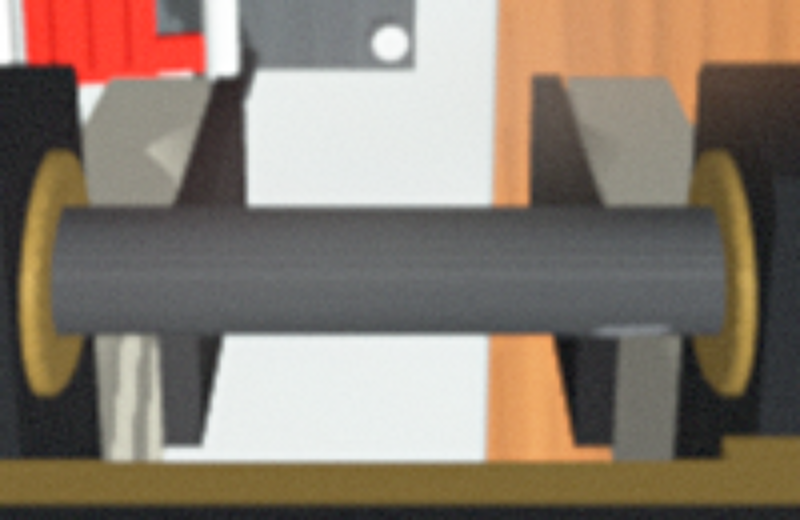

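Checks agree within about 2 mm: handle axis z 0.082 (down), frame edge at cutter x -0.180, and pad centre y -0.032. The fingers are about 14 mm thick at the tip, 35 mm apart inside, and jaw-parallel to cutter x. Next I'll go above the pad and behind the knob.

```bash
python3 -c "
from h import *
todo(c2w(-.1145,-.0115,.095)); print(c2w(-.14,-.04))"
```

```text
t 5.7 tcp [0.5618 0.0303 0.1956] rot [ 1.7982e+02 -3.0000e-02 -9.3260e+01] F [0.1 0.7 0.4] w 0.0352
target [0.604  0.0523 0.095 ] move [-0.122 -0.206  0.502] [ 0.002 -0.     0.002]
[0.57687417 0.0253733  0.        ]
```

apply_moves(moves=[[-0.12,-0.21,0,0,0,0],[-0.12,-0.21,0.2,0,0,0],[-0.12,-0.21,0.4,0,0,0],[-0.12,-0.21,0.5,0,0,0],[-0.12,-0.21,0.5,0,0,0],[-0.12,-0.21,0.5,0,0,0]])

```text
time_s: 6.45
tcp_pos: [0.6052, 0.0515, 0.0968]
eef_rot: [179.9, -0.0, -93.3]
contact_force: [-0.8, 0.0, -0.3]
gripper_width: 0.0351
```

```bash
python3 -c "
from h import *
todo(c2w(-.1145,-.0125,.065))
p,d=imaging.capture('wrist');cv2.imwrite('pics/wrist4.png',p);np.save('pics/w4.npy',cloud('wrist',d))
p,d=imaging.capture('scene')
cv2.imwrite('pics/scene4.png',cv2.resize(p[180:320,280:420],None,fx=4,fy=4,interpolation=cv2.INTER_CUBIC))
"
```

```text
t 6.45 tcp [0.6052 0.0515 0.0968] rot [179.92  -0.   -93.27] F [-0.8  0.  -0.3] w 0.0351
target [0.604  0.0513 0.065 ] move [0.001 0.006 0.159] [ 0.001 -0.     0.001]
```

View pics/scene4.png

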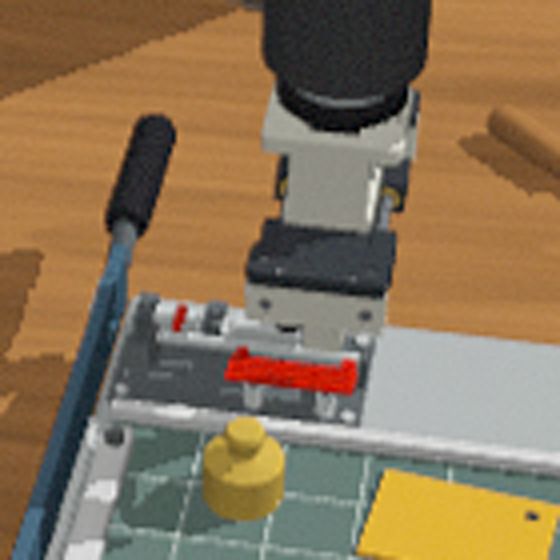

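View pics/wrist4.png

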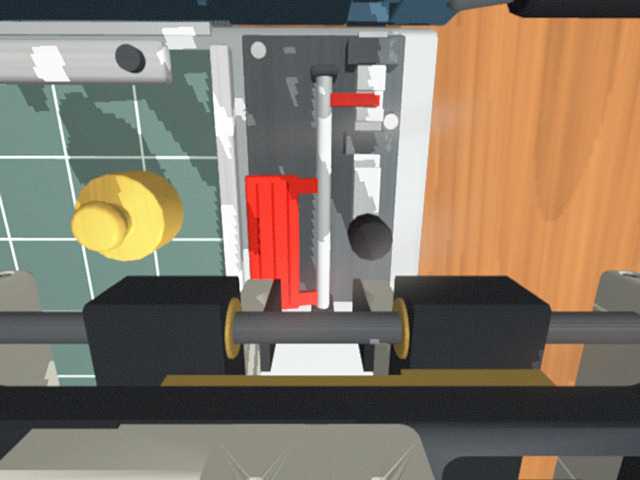

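The tips are placed as planned. In the wrist view the left finger (245–280) is over the pad, and the right finger (353–392) is behind the knob (348–392, rear edge row 258) with a gap. Pressing down now.

apply_moves(moves=[[0,0.005,0.06,0,0,0],[0,0.005,0.09,0,0,0],[0,0.005,0.11,0,0,0],[0,0.005,0.125,0,0,0],[0,0.005,0.14,0,0,0],[0,0.005,0.145,0,0,0],[0,0.005,0.145,0,0,0],[0,0.005,0.145,0,0,0]])

```text
time_s: 7.55
tcp_pos: [0.605, 0.0519, 0.0685]
eef_rot: [-180.0, 0.0, -93.3]
contact_force: [1.4, -2.2, 5.1]
gripper_width: 0.0349
```

apply_moves(moves=[[0,0.005,0.01,0,0,0],[0,0.005,0.015,0,0,0],[0,0.005,0.015,0,0,0],[0,0.005,0.015,0,0,0]])

```text
time_s: 8.05
tcp_pos: [0.6051, 0.052, 0.0663]
eef_rot: [-179.8, 0.1, -93.2]
contact_force: [2.0, -1.6, 6.9]
gripper_width: 0.0349
```

```bash
python3 -c "
from h import *
todo(c2w(-.1145,-.0505,.0655))
p,d=imaging.capture('wrist');cv2.imwrite('pics/wrist5.png',p);P=cloud('wrist',d);np.save('pics/w5.npy',P)
hsv=cv2.cvtColor(p,cv2.COLOR_BGR2HSV)
roi=np.zeros(d.shape,bool);roi[100:320,200:345]=1
m=roi&((hsv[...,0]<6)|(hsv[...,0]>174))&(hsv[...,1]>180)&(P[...,2]>.05)&(P[...,2]<.1)
q=P[m];a=np.radians(Y);x=(q[:,:2]-C)@[np.cos(a),np.sin(a)]
for lo in np.arange(-.106,-.072,.004):
  k=abs(x-lo)<.002; print(round(lo,3),k.sum(),np.median(q[k,2]).round(4) if k.any() else '')
p,d=imaging.capture('scene')
cv2.imwrite('pics/scene5.png',cv2.resize(p[180:320,280:420],None,fx=4,fy=4,interpolation=cv2.INTER_CUBIC))
"
```

```text
t 8.05 tcp [0.6051 0.052  0.0663] rot [-1.7985e+02  5.0000e-02 -9.3240e+01] F [ 2.  -1.6  6.9] w 0.0349
target [0.6017 0.0134 0.0655] move [0.194 0.006 0.004] [-0.002  0.001  0.002]
-0.106 152 0.0665
-0.102 643 0.0661
-0.098 1105 0.0663
-0.094 887 0.0661
-0.09 859 0.066
-0.086 819 0.0659
-0.082 861 0.0657
-0.078 826 0.0655
-0.074 244 0.0653
```

View pics/wrist5.png

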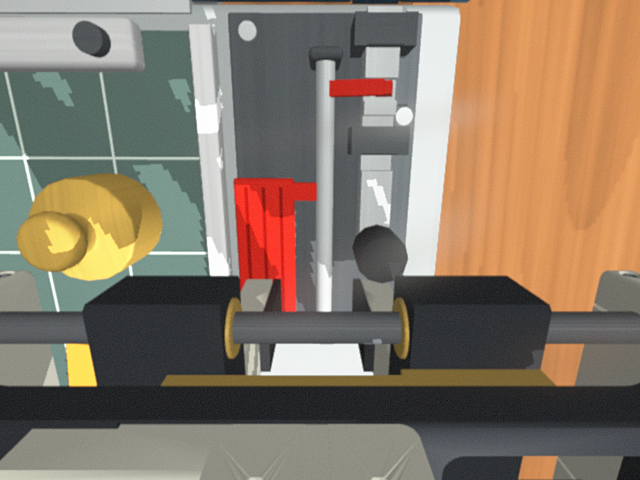

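View pics/scene5.png

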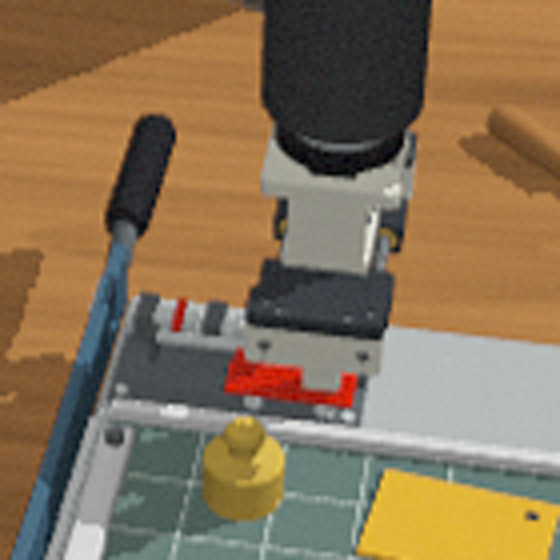

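The pad has tipped just past level (z 0.066, about 0.26 rad), the force is 7 N, and the knob (355–407, row 250) is still free. I'll press 2 mm more, then slide toward the knob while holding it down.

apply_moves(moves=[[0,0.005,0.01,0,0,0],[0,0.005,0.014,0,0,0],[0.02,0.005,0.014,0,0,0],[0.04,0.005,0.014,0,0,0],[0.05,0.005,0.014,0,0,0],[0.06,0.005,0.014,0,0,0],[0.06,0.005,0.014,0,0,0]])

```text
time_s: 9.02
tcp_pos: [0.605, 0.0421, 0.0646]
eef_rot: [-179.6, 0.2, -93.2]
contact_force: [-0.6, 5.3, 7.5]
gripper_width: 0.0353
```

```bash
python3 -c "
from h import *
todo(c2w(-.1145,-.0505,.065))
p,d=imaging.capture('wrist');cv2.imwrite('pics/wrist6.png',p)
"
```

```text
t 9.025 tcp [0.605  0.0421 0.0646] rot [-179.64    0.22  -93.19] F [-0.6  5.3  7.5] w 0.0353
target [0.6017 0.0134 0.065 ] move [ 0.144  0.009 -0.003] [-0.004  0.002  0.002]
```

View pics/wrist6.png

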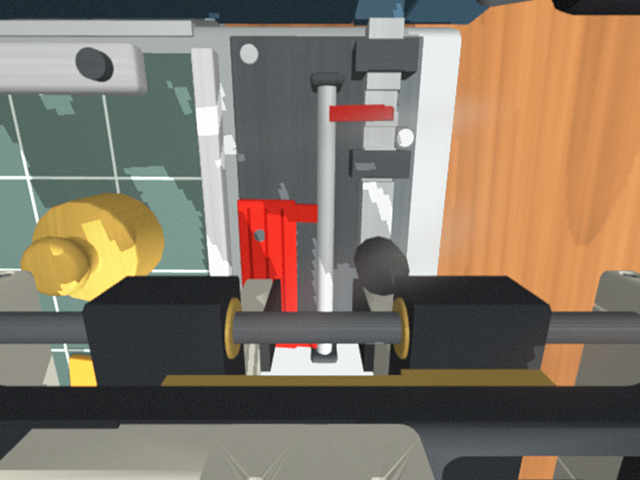

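The finger has reached the knob (5 N along +y), with the catch still pressed at 7.5 N. Pushing home.

apply_moves(moves=[[0.02,0.005,0.002,0,0,0],[0.04,0.005,0.002,0,0,0],[0.06,0.005,0.002,0,0,0],[0.08,0.005,0.002,0,0,0],[0.1,0.005,0.002,0,0,0],[0.115,0.005,0.002,0,0,0],[0.13,0.005,0.002,0,0,0],[0.14,0.005,0.002,0,0,0],[0.14,0.005,0.002,0,0,0]])

```text
time_s: 10.2
tcp_pos: [0.6038, 0.0178, 0.0649]
eef_rot: [-179.4, 0.5, -93.2]
contact_force: [-1.5, 16.2, 8.8]
gripper_width: 0.035
```

```bash
python3 -c "
from h import *
todo(c2w(-.1145,-.0505,.065))
p,d=imaging.capture('wrist');cv2.imwrite('pics/wrist7.png',p);P=cloud('wrist',d);np.save('pics/w7.npy',P)
"
```

```text
t 10.2 tcp [0.6038 0.0178 0.0649] rot [-179.43    0.49  -93.18] F [-1.5 16.2  8.8] w 0.035
target [0.6017 0.0134 0.065 ] move [ 0.023  0.009 -0.001] [-0.006  0.005  0.002]
```

View pics/wrist7.png

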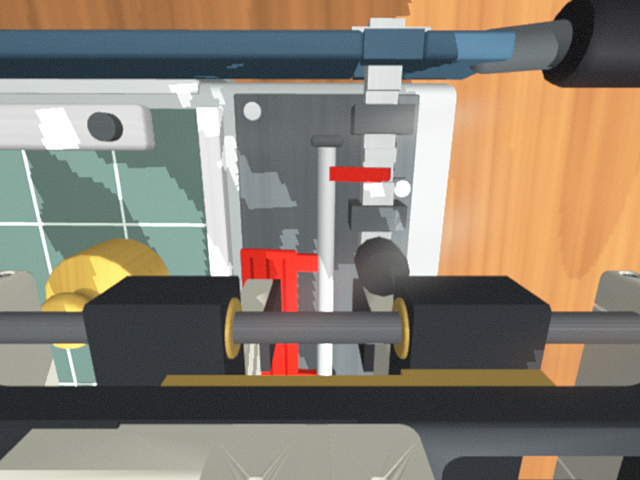

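The push met 16 N, 3.7 mm short of the commanded point, and the bolt tip shows through the arm's eye at (385,22). To see whether that is the stop, I'll compare the knob's position with the earlier view.

```bash
python3 -c "
from h import *
a=np.radians(Y)
def w2c(q): d=q[...,:2]-C; return np.c_[d@[np.cos(a),np.sin(a)],d@[-np.sin(a),np.cos(a)],q[...,2]]
for n,y0,ys in((4,205,262),(5,215,272),(7,225,275)):
  P=np.load(f'pics/w{n}.npy');p=cv2.imread(f'pics/wrist{n}.png')
  m=np.zeros(p.shape[:2],bool);m[y0:ys,340:412]=1;m&=(P[...,2]>.086)&(P[...,2]<.1)
  q=w2c(P[m]);print(n,len(q),q.min(0).round(4),q.max(0).round(4),q.mean(0).round(4))
  # red tooth + pad far edge
  hsv=cv2.cvtColor(p,cv2.COLOR_BGR2HSV)
  r=((hsv[...,0]<6)|(hsv[...,0]>174))&(hsv[...,1]>150)&(P[...,2]>.05)&(P[...,2]<.1)
  c=w2c(P[r]);k=c[:,0]<-.12
  print('  tooth',k.sum(),c[k].mean(0).round(4),'pad ymin',c[~k][:,1].min().round(4))
"
```

```text
4 1402 [-0.1503 -0.0489  0.086 ] [-0.1288 -0.027   0.0928] [-0.1392 -0.0389  0.0905]
  tooth 570 [-0.131  -0.1056  0.0713] pad ymin -0.1088
5 1692 [-0.1506 -0.0491  0.086 ] [-0.1292 -0.0326  0.0928] [-0.1393 -0.0408  0.0902]
  tooth 914 [-0.1309 -0.1058  0.0748] pad ymin -0.1087
7 1200 [-0.1509 -0.0785  0.086 ] [-0.1291 -0.0659  0.0926] [-0.1393 -0.0722  0.09  ]
  tooth 749 [-0.1307 -0.1061  0.0757] pad ymin -0.1088
```

The knob's front moved from -0.0490 to -0.0785, which is 29.5 mm, so the bolt is on its stop. The tooth is lifted (z 0.071 to 0.076). Now I'll lift straight up so the catch springs back while the finger still backs the knob.

apply_moves(moves=[[0.005,0,-0.02,0,0,0],[0.005,0,-0.05,0,0,0],[0.005,0,-0.08,0,0,0],[0.002,0,-0.1,0,0,0],[-0.03,0,-0.15,0,0,0],[-0.05,0,-0.35,0,0,0],[-0.2,0,-0.55,0,0,0],[-0.2,0,-0.6,0,0,0],[-0.2,0,-0.6,0,0,0]])

```text
time_s: 11.38
tcp_pos: [0.6047, 0.0568, 0.1859]
eef_rot: [-179.4, 0.5, -93.2]
contact_force: [0.1, -0.1, 0.0]
gripper_width: 0.0349
```

```bash
python3 -c "
from h import *
a=np.radians(Y)
def w2c(q): d=q[...,:2]-C; return np.c_[d@[np.cos(a),np.sin(a)],d@[-np.sin(a),np.cos(a)],q[...,2]]
todo(c2w(-.1145,-.0505,.065))
p,d=imaging.capture('wrist');cv2.imwrite('pics/wrist8.png',p);P=cloud('wrist',d)
hsv=cv2.cvtColor(p,cv2.COLOR_BGR2HSV)
r=((hsv[...,0]<6)|(hsv[...,0]>174))&(hsv[...,1]>150)&(P[...,2]>.05)&(P[...,2]<.1)
c=w2c(P[r]);k=c[:,0]<-.12
print('tooth',k.sum(),c[k].mean(0).round(4))
for lo in(-.1,-.09,-.08): print(lo,np.median(c[abs(c[:,0]-lo)<.002][:,2]).round(4))
q=w2c(P.reshape(-1,3));b=(p.max(2)<90).ravel()
kk=b&(abs(q[:,0]+.14)<.014)&(q[:,1]<-.04)&(q[:,1]>-.1)&(q[:,2]>.086)&(q[:,2]<.1);print('knob',kk.sum(),q[kk].min(0).round(4),q[kk].max(0).round(4))
kk=b&(abs(q[:,0]+.255)<.01)&(abs(q[:,1]+.157)<.03)&(q[:,2]>.06);print('handle',kk.sum(),q[kk].max(0).round(4) if kk.any() else '')
p,d=imaging.capture('scene');cv2.imwrite('pics/scene8.png',p)
"
```

```text
t 11.375 tcp [0.6047 0.0568 0.1859] rot [-179.39    0.5   -93.16] F [ 0.1 -0.1  0. ] w 0.0349
target [0.6017 0.0134 0.065 ] move [0.223 0.009 0.603] [-0.007  0.006  0.003]
tooth 285 [-0.1317 -0.1065  0.07  ]
-0.1 0.0693
-0.09 0.0714
-0.08 0.0732
knob 687 [-0.1516 -0.0779  0.086 ] [-0.1299 -0.0575  0.0917]
handle 1639 [-0.245  -0.1396  0.0981]
```

View pics/wrist8.png

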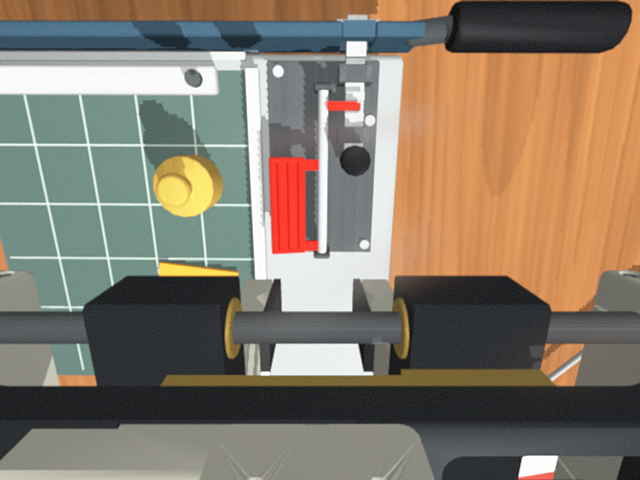

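View pics/scene8.png

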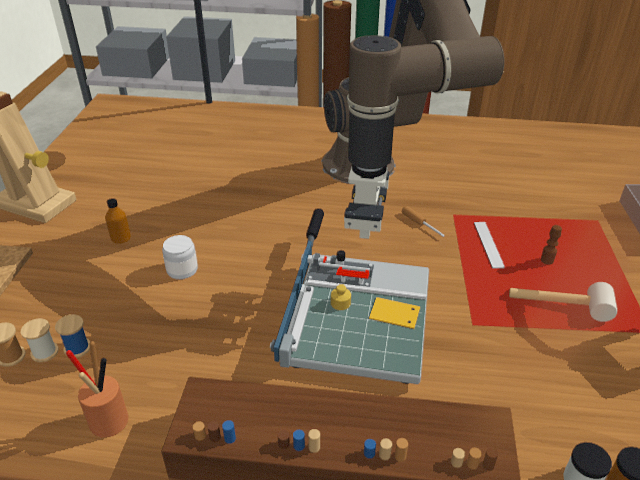

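The checks hold. The pad slopes 0.195 rad again, so the catch is at about 0. The tooth is down (z 0.070), the knob front is at -0.078, the handle top is at 0.098, the contact force is zero and the bystanders haven't moved. Handing in.

```bash
python3 -c "
from plant import r
print(r.close_job())"
```

```text
the job is handed in; nothing more can be done
None
```

The cutter is locked and the job is handed in, at about 11.5 s of the 48 s allowed. `close_job` reports no verdict, so these are my own measurements.

- **Blade arm:** I pushed it down by the handle with the fingers shut until it met its stop, at 31 N. Afterwards the handle top was at 0.098 m, which puts its axis at about 0.083 m against 0.082 m fully down.
- **Bolt:** One fingertip held the catch at roughly 0.3 rad, with 7–9 N downward. The other pushed the knob until the force rose to 16 N. The knob's front had travelled 29.5 mm by then, and 29 mm in the last look after letting go. The bolt tip shows through the arm's eye.
- **Catch:** I lifted straight off and it sprang back. The pad slope is 0.195 rad against 0.2 at rest, and the tooth is down, about 1 mm below its starting height.
- **Surroundings:** The last scene picture shows the bystanders in place by eye; I did not measure them. The robot was clear of the cutter with no contact force.

No check failed. My different position estimates for the cutter disagreed by 2–5 mm in y, with the early camera estimates the furthest out. I placed the fingers using the wrist view.

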